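Comb the copper straws into their grooved tray

TASK

Take the rake from its stand, set it across the tray's two side rims at the flat strip and comb it over the ridges to the other end, its runners riding lightly on the rims all the way (a few newtons, never over 15 N) and its teeth pushing the straws, until all four straws lie parallel, one to a groove, sunk between the ridges (lift and comb again if one jams). Then put the rake back squarely on its stand and let go. Do not touch the straws with the fingers and leave the can, jar and sauce bottle where they are.

Things in the scene. Friction and masses are not known exactly. Their poses are not given: they have to be found in the camera images.
- tray: straw tray: fixed wooden frame 192 x 232 mm, 36 mm high; origin at the table under its centre, x along the grooves, y across. In it a blue insert slides vertically on springs, 5 N per mm. It has sunk by an unknown s of 1.5 to 10.5 mm, not reported: feel for it. Heights above the table, less s: rims and walls 64 mm, ridges and flat strip 50 mm, groove floors 38 mm.
- tray_start (a point): fixed point at the table (z = 0) below the middle of the insert's flat strip, tray (0, -82, 0) mm. The strip, free of straws at the start, runs from y = -100 to -56 mm, x = -75 to +75. The rake's stroke begins with its middle over this point, crossbar along tray x.
- tray_end (a point): fixed point at the table (z = 0), tray (0, +78, 0) mm: the stroke ends with the rake's middle over it. Two side rims at x = -80 and +80 mm, 10 mm wide, run along y beside the grooves and carry the runners. Inside the rims: 150 mm. End walls 6 mm thick at y = -103 and +103 mm, as high as the rims.
- tray_ridge0 (a point): fixed point at the table (z = 0) below the first grey ridge, tray (0, -54, 0) mm. Nine ridges 150 mm long (x), 4 mm wide with round tops, every 19 mm along y, up to y = +98; between them eight grooves 15 mm wide, 12 mm deep. A straw in a groove lies flush with the ridge tops, its middle 44 mm less s above the table.
- rake: comb-like rake, 180 g, same both ways round. Orange crossbar 184 mm long (x), 14 mm wide, and a runner 18 x 36 x 8 mm under each end at x = -83 and +83 mm. Origin in the middle at the level of the runners' undersides, z up. Seven steel teeth, 8 mm thick, x = -60 to +60, reach 12.5 mm below the runners, 1.5 mm clear of the ridges when riding the rims.
- rake_grip (a point): grip point of the rake, 55 mm above its origin, in a pale wooden upright block 32 mm (rake x) by 24 mm (rake y), 16 to 76 mm above the origin. Grip from above, fingers closing along rake y; 35 N holds it well.
- stand: grey rake stand fixed to the table: two posts 20 x 60 mm, tops 50 mm above the table, at x = -83 and +83 mm on a base plate 200 x 70 mm; origin at the table under its centre. Home for the rake: its origin 50 mm above the stand's, x axes parallel, a runner on each post. It starts there, up to 9 mm and 0.06 rad off.
- straw1: polished copper drinking straw, slippery, a plain rod 12 mm in diameter and 130 mm long, 14 to 28 g; origin at its middle, its x axis along the rod. At the start it lies askew on top of the ridges or across other straws. One may wedge between the teeth and a ridge or wall: lift the rake 20 mm, go back 20 mm and comb again.
- straw2: polished copper drinking straw, slippery, a plain rod 12 mm in diameter and 130 mm long, 14 to 28 g; origin at its middle, its x axis along the rod. At the start it lies askew on top of the ridges or across other straws. One may wedge between the teeth and a ridge or wall: lift the rake 20 mm, go back 20 mm and comb again.
- straw3: polished copper drinking straw, slippery, a plain rod 12 mm in diameter and 130 mm long, 14 to 28 g; origin at its middle, its x axis along the rod. At the start it lies askew on top of the ridges or across other straws. One may wedge between the teeth and a ridge or wall: lift the rake 20 mm, go back 20 mm and comb again.
- straw4: polished copper drinking straw, slippery, a plain rod 12 mm in diameter and 130 mm long, 14 to 28 g; origin at its middle, its x axis along the rod. At the start it lies askew on top of the ridges or across other straws. One may wedge between the teeth and a ridge or wall: lift the rake 20 mm, go back 20 mm and comb again.
- can: bystander: food can with a red label, 68 mm diameter, 100 mm high, origin at its foot
- jar: bystander: amber glass jar with green cap, 64 mm diameter, 90 mm high, origin at its foot
- sauce: bystander: red sauce bottle, 52 mm diameter, 140 mm high, origin at its foot
Not all that is in view belongs to the job. Leave any blue look-alike of the straw1 alone. What is shaped like the straw3 but purple is not meant.

How it is judged:
On the way, in this order (a step that is already met when the one before it is completed fails the run):
1. the rake rests across the rims at the flat strip (runners touching with over 1 N, its middle at tray y below -65 mm) (contact force between rake and tray above 1 N and y of rake in the frame of tray below -0.065 m and x of rake in the frame of tray between -0.015 and 0.015 m and angle between the x axis of rake and the x axis of tray, either way round below 0.12 rad), for 0.1 s.
2. the rake rides the rims (over 1 N) through the first part of the grooves (tray y -25 to 0 mm) (contact force between rake and tray above 1 N and y of rake in the frame of tray between -0.025 and 0 m and x of rake in the frame of tray between -0.015 and 0.015 m and angle between the x axis of rake and the x axis of tray, either way round below 0.12 rad), for 0.1 s.
3. the rake rides the rims (over 1 N) through the second part of the grooves (tray y 25 to 50 mm) (contact force between rake and tray above 1 N and y of rake in the frame of tray between 0.025 and 0.05 m and x of rake in the frame of tray between -0.015 and 0.015 m and angle between the x axis of rake and the x axis of tray, either way round below 0.12 rad), for 0.1 s.
4. the rake rides the rims (over 1 N) at the far end (tray y over 65 mm) (contact force between rake and tray above 1 N and y of rake in the frame of tray above 0.065 m and x of rake in the frame of tray between -0.015 and 0.015 m and angle between the x axis of rake and the x axis of tray, either way round below 0.12 rad), for 0.1 s.
At the end, for the whole second after the job is handed in: All four straws lie at rest sunk in the grooves, one to a groove, within 0.06 rad of the groove direction and level, their middles 30 to 44 mm above the table; the rake stands at rest and released on its stand within 15 mm and 0.12 rad of home, upright within 0.06 rad (z of straw1 in the frame of tray between 0.03 and 0.044 m and y of straw1 in the frame of tray between -0.058 and 0.1 m and x of straw1 in the frame of tray between -0.02 and 0.02 m and angle between the x axis of each of straw1, straw2, straw3, straw4 and the x axis of tray, either way round below 0.06 rad and linear speed of each of straw1, straw2, straw3, straw4, rake below 0.02 m/s and z of straw2 in the frame of tray between 0.03 and 0.044 m and y of straw2 in the frame of tray between -0.058 and 0.1 m and x of straw2 in the frame of tray between -0.02 and 0.02 m and z of straw3 in the frame of tray between 0.03 and 0.044 m and y of straw3 in the frame of tray between -0.058 and 0.1 m and x of straw3 in the frame of tray between -0.02 and 0.02 m and z of straw4 in the frame of tray between 0.03 and 0.044 m and y of straw4 in the frame of tray between -0.058 and 0.1 m and x of straw4 in the frame of tray between -0.02 and 0.02 m and horizontal distance between rake and stand below 0.015 m and z of rake in the frame of stand between 0.046 and 0.054 m and angle between the x axis of rake and the x axis of stand, either way round below 0.12 rad and angle between rake's own z axis and vertical below 0.06 rad); the robot touches nothing.
It fails at once if the rake presses on the tray with more than 15 N (contact force between rake and tray above 15 N).
It fails at once if the fingers touch a straw (contact force between the fingers and straw1 above 0.3 N or contact force between the fingers and straw2 above 0.3 N or contact force between the fingers and straw3 above 0.3 N or contact force between the fingers and straw4 above 0.3 N).
It fails at once if a bystander is moved by more than 15 mm or tipped (distance of any of can, jar, sauce from where it was at the start of the episode above 0.015 m or angle between any of can, jar, sauce's own z axis and vertical above 0.2 rad).
It also fails if it takes over 72 s, if anything falls off the work surface, if the arm or the gripper's body presses on something with over 40 N, if the wrist force passes 120 N, or if a joint passes its speed limit or range.

ROBOT

A 6-joint arm with a two-finger parallel gripper is mounted at the origin on the work surface. World frame = base frame: x ahead of the robot, y to its left, z up, the work surface at z = 0. Lengths are in m, angles in rad, forces in N, time in s.
With the tool pointing down it reaches from about 0.225 to 0.875 m from the base axis. Payload 3.4 kg.
Tool frame: the origin (TCP) lies between the finger pads; the fingertips stand 19 mm ahead of it and the grasp point (between the pads) is the TCP; z points along the fingers, y is the line along which they close (so a half turn about z gives the same grasp; the last joint's range is limited). The gripper opens to 85 mm and grips with 20 to 120 N. Pads are 22 mm wide; open, the fingers measure 114 mm over their backs; the gripper's body (76 mm by 85 mm) begins 54 mm behind the grasp point. The pads swing forward as they close: fully open they stand 13 mm farther back than shut.
Start: joints at [-1.223, 0.276, 1.505, -0, 1.361, -0.121], TCP at [0.26, -0.513, 0.25] pointing down, gripper open.
Joint ranges: [-2.89, 2.89], [-0.75, 2.08], [0.22, 2.7], [-1.18, 4.32], [0.11, 2.71], [-2.7, 2.7]. Speed limits (rad/s): [2.57, 2.57, 3.14, 3.14, 3.14, 3.14].

INTERFACE

Orientations are given as a unit quaternion [w, x, y, z].
In Python, from rig import get_state, imaging, ticket gives the robot as it stands. The module is installed in compiled form; this text tells all that it offers.
- The arm moves only by the shell command python3 -m inch 'ROWS' [FORCE]. ROWS is JSON, a list of rows, each an object with "claw": the opening, from -1 (shut) to 1 (fully open); "travel": the shift along the world's x, y, z in units of 200 mm (1.0 is 200 mm), a list of three; "turn": the turn about the world's z in units of 180 degrees (1.0 is 180 degrees). A call has 1 to 5 rows; each row is the pose to reach, as a shift and turn from the pose commanded when the call began, turning the shorter way round; what a row does not reach only later rows make up. A row lasts 1/10 s, in which the tool goes at most 50 mm and 8.59 degrees, less where a joint would pass 70% of its speed; a pose out of reach is approached as far as the arm can. A call with a number of a shift or a turn outside -1 to 1 is refused whole. A call with a gripper value outside its range is refused whole. The fingers move at their own pace and stop on an object; FORCE is the grip in N (left out, the last holds). Time passes only in rows, so rows that repeat a pose let the fingers close. It gives the time, the measured TCP pose, the force, the opening and the grip force at its end, in the units of the state.
- get_state(): the state, without advancing time (a new reading comes with each control period).
- imaging.get_image(name): name is "scene" or "top" or "wrist"; returns the picture (480x640x3 uint8, red, green, blue); there is no depth.
- imaging.camera_params(name): a dict with "camera_matrix" (3x3 intrinsics, pixels), "k1" (the pictures are not rectified: a ray, as slopes to the right and down, at radius r is drawn at 1 + k1 r^2 times it, then the intrinsics apply), "cam_to_world" (4x4, takes a point from camera to world coordinates); the wrist camera has in their place "T_tool_cam" (4x4, takes a point from camera to tool coordinates, whose origin is the TCP and whose axes are the flange's). Camera axes: x right, y down, z forward; pixel columns grow to the right and rows downward; lengths in m; the calibration is good to about 2 mm. A picture is of the moment at which its call begins: read the wrist's pose just before it. camera_params takes no time and is no camera call.
- ticket.sign_off(): hands the job in; it is judged then, once.
The state is a dict: "clock": time; "qpos": joint angles; "qd": joint speeds; "effort": joint torques, N m; "position": TCP position; "ee_rot": TCP orientation; "contact_force": force on the tool from outside, world axes, zero at the start; "moment": the same for the moment, N m; "width": finger opening in m; "gripper_force": force on a finger pad.
Only numpy, scipy, OpenCV 4.12 (cv2) and the standard library are available. Lean on these libraries where they do the work, as an engineer would, in place of code of your own. Each camera call takes 0.05 s, during which the arm holds its last target. There are 200 camera calls.

## Working session

There is one attempt and no reset: what is moved stays moved. The work goes in short steps, Python scripts to look and compute and a shell command to move; the robot and the scene stay as the last step left them, time stands still between calls to the robot, and variables do not carry over. Pictures are saved under pics/ and viewed, at most 10 in all, crops included, and the job is handed in when it is done.

```bash
mkdir -p pics; cat > h.py <<'E'
import numpy as np, cv2
from rig import get_state, imaging
def snap(n,f=None):
    s=get_state(); im=imaging.get_image(n)
    if f: cv2.imwrite('pics/'+f,im[:,:,::-1])
    return s,im
def cam(n,s=None):
    p=imaging.camera_params(n); K=np.array(p['camera_matrix']); k=p['k1']
    if n=='wrist':
        from scipy.spatial.transform import Rotation as R
        T=np.eye(4); w,x,y,z=s['ee_rot']; T[:3,:3]=R.from_quat([x,y,z,w]).as_matrix(); T[:3,3]=s['position']
        T=T@np.array(p['T_tool_cam'])
    else: T=np.array(p['cam_to_world'])
    return K,k,T
def ray(c,uv):
    K,k,T=c
    d=cv2.undistortPoints(np.array(uv,float).reshape(-1,1,2),K,np.array([k,0,0,0,0.]))[:,0]
    d=np.c_[d,np.ones(len(d))]@T[:3,:3].T
    return T[:3,3],d
def onz(c,uv,z):
    o,d=ray(c,uv); return o+d*((z-o[2])/d[:,2])[:,None]
def proj(c,P):
    K,k,T=c; P=np.atleast_2d(P); q=(P-T[:3,3])@T[:3,:3]
    return cv2.projectPoints(q,np.zeros(3),np.zeros(3),K,np.array([k,0,0,0,0.]))[0][:,0]
def tri(c1,u1,c2,u2):
    o1,d1=ray(c1,[u1]);o2,d2=ray(c2,[u2]);d1,d2=d1[0],d2[0]
    t=np.linalg.lstsq(np.c_[d1,-d2],o2-o1,rcond=None)[0]
    a,b=o1+t[0]*d1,o2+t[1]*d2
    return (a+b)/2,np.linalg.norm(a-b)
E
python3 - <<'E'
from h import *
for n in('scene','top'):
    s,im=snap(n,n+'0.png'); K,k,T=cam(n); print(n,K.round(1).tolist(),k,T.round(3).tolist())
print(get_state())
E
```

```text
scene [[455.5, 0.0, 322.0], [0.0, 455.5, 238.0], [0.0, 0.0, 1.0]] -0.0529329579948973 [[-0.84, 0.412, -0.353, 0.87], [0.543, 0.625, -0.561, 0.419], [-0.01, -0.663, -0.749, 0.732], [0.0, 0.0, 0.0, 1.0]]
top [[545.7, 0.0, 320.0], [0.0, 545.7, 237.0], [0.0, 0.0, 1.0]] -0.07419950096282973 [[0.002, -0.993, 0.118, 0.423], [-1.0, -0.0, 0.015, -0.073], [-0.015, -0.118, -0.993, 1.052], [0.0, 0.0, 0.0, 1.0]]
{'clock': 0.1, 'qpos': array([-1.22302072e+00,  2.76501908e-01,  1.50601762e+00,  3.24790677e-05,
        1.36068185e+00, -1.21019863e-01]), 'qd': array([ 0.0015064 , -0.00094409, -0.00481078, -0.00061547,  0.0004799 ,
        0.00081645]), 'effort': array([ 2.34372943e-03, -4.17700195e+01, -2.46404922e+01, -1.40834718e-04,
        5.80130771e-03, -7.09178124e-06]), 'position': array([ 0.25963558, -0.51255057,  0.24953878]), 'ee_rot': array([-8.00994245e-04,  9.72654873e-01,  2.32253848e-01, -7.52239003e-05]), 'contact_force': array([ 0.79005644, -0.92328188, -0.79350679]), 'moment': array([0.04299579, 0.02866298, 0.00623951]), 'gripper_force': 0.0, 'width': 0.08536562477609348}
```

View pics/top0.png

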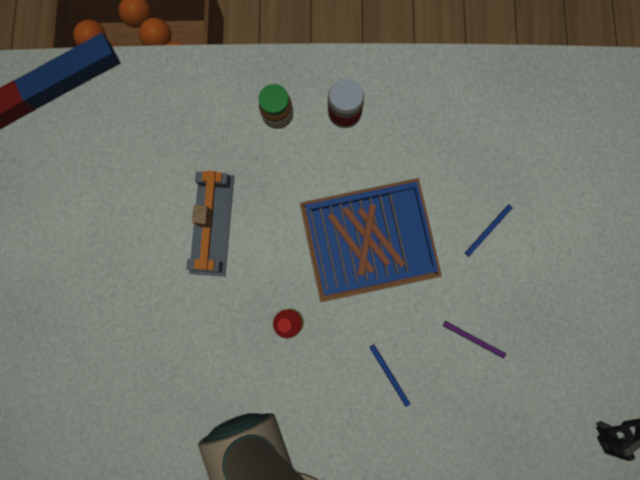

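View pics/scene0.png

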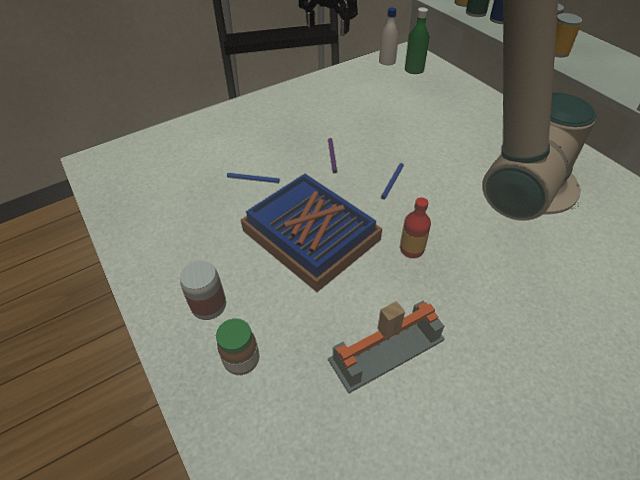

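The top view shows the tray at about (370,240) with its flat strip on the right, near (418,225). The stand and rake are at (210,225) with the block at (202,214). The jar is at (275,100), the can at (345,98) and the sauce bottle at (288,323). The scene view shows the same layout: block top at (391,312), tray at (312,230). Next I measure by masks.

```bash
cat > m.py <<'E'
from h import *
def big(m,lo=30):
    n,l,st,ce=cv2.connectedComponentsWithStats(m.astype(np.uint8)); i=1+np.argmax(st[1:,4]); return l==i
def hsv(im): return cv2.cvtColor(im,cv2.COLOR_RGB2HSV)
E
python3 - <<'E'
from m import *
out=[]
_,t=snap('top');_,sc=snap('scene'); ct,cs=cam('top'),cam('scene')
H=hsv(t); print({p:H[p[1],p[0]].tolist() for p in [(428,225),(303,230),(370,186),(209,240),(203,214),(222,240),(192,267),(221,179),(250,240),(366,272)]})
H2=hsv(sc); print({p:H2[p[1],p[0]].tolist() for p in [(280,260),(270,200),(391,309),(391,325),(370,342),(400,360)]})
big4=np.hstack([cv2.resize(t[165:310,180:330],None,fx=2.6,fy=2.6,interpolation=2),cv2.resize(t[165:310,295:445],None,fx=2.6,fy=2.6,interpolation=2)])
cv2.imwrite('pics/topcrop.png',big4[:,:,::-1])
E
```

```text
{(428, 225): [11, 100, 87], (303, 230): [49, 20, 139], (370, 186): [45, 19, 137], (209, 240): [13, 168, 76], (203, 214): [18, 96, 112], (222, 240): [104, 39, 85], (192, 267): [99, 39, 86], (221, 179): [10, 108, 87], (250, 240): [49, 20, 142], (366, 272): [112, 46, 83]}
{(280, 260): [12, 103, 62], (270, 200): [109, 59, 61], (391, 309): [19, 88, 124], (391, 325): [15, 81, 82], (370, 342): [9, 161, 162], (400, 360): [65, 15, 100]}
```

View pics/topcrop.png

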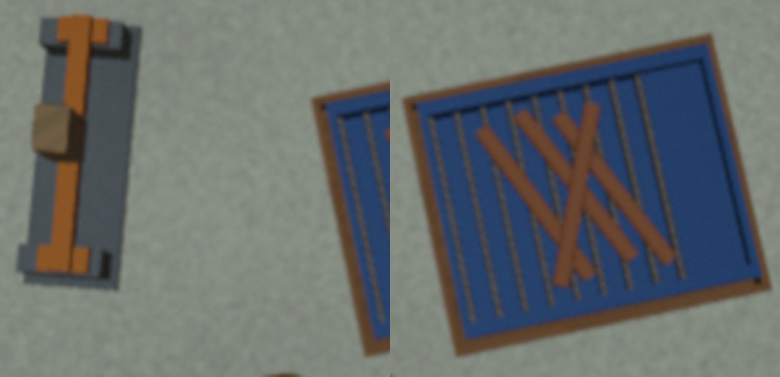

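The crop shows three straws slanted one way and one crossing over them, all clear of the strip on the right. The rake sits on its stand with both runners on the posts.

```bash
python3 - <<'E'
from m import *
_,t=snap('top');_,sc=snap('scene'); ct,cs=cam('top'),cam('scene')
H=hsv(t); h,s,v=[H[:,:,i].astype(int) for i in range(3)]
R=np.zeros_like(h,bool); R[165:310,290:450]=1
m=big(R&((s>70)))
c=max(cv2.findContours(m.astype(np.uint8),0,1)[0],key=cv2.contourArea)
P=onz(ct,c.reshape(-1,2),0.033)[:,:2].astype(np.float32)
r=cv2.minAreaRect(P); print('tray',r)
blue=big(R&(h>100)&(h<125)&(s>100)); 
c=cv2.convexHull(np.argwhere(blue)[:,::-1].astype(np.int32)); print('blue',cv2.minAreaRect(onz(ct,c.reshape(-1,2),0.058)[:,:2].astype(np.float32)))
# stand plate
R=np.zeros_like(h,bool); R[160:285,180:245]=1
for z,thr in((0.008,110),(0.05,110)):
  g=big(R&(v<thr)); c=cv2.convexHull(np.argwhere(g)[:,::-1].astype(np.int32)); print('stand all',z,cv2.minAreaRect(onz(ct,c.reshape(-1,2),z)[:,:2].astype(np.float32)))
o=R&(h<15)&(s>140); o=big(o)
c=cv2.convexHull(np.argwhere(o)[:,::-1].astype(np.int32)); print('rake orange px',cv2.minAreaRect(c), cv2.minAreaRect(onz(ct,c.reshape(-1,2),0.062)[:,:2].astype(np.float32)))
b=big(R&(h>=15)&(h<22)&(s>60)); print('block top px',np.argwhere(b).mean(0)[::-1], b.sum())
H=hsv(sc); h,s,v=[H[:,:,i].astype(int) for i in range(3)]
R=np.zeros_like(h,bool); R[290:350,370:415]=1
b2=big(R&(h>=16)&(h<24)&(s>60)&(v>100)); u2=np.argwhere(b2).mean(0)[::-1]; print('scene block top',u2,b2.sum())
print(tri(ct,np.argwhere(b).mean(0)[::-1],cs,u2))
E
```

```text
tray ((0.540632426738739, -0.1511411815881729), (0.1907774955034256, 0.23086661100387573), 11.987019538879395)
blue ((0.5401707887649536, -0.1507275402545929), (0.1693473607301712, 0.21153034269809723), 11.994226455688477)
stand all 0.008 ((0.5745893120765686, 0.15655775368213654), (0.07829689979553223, 0.2027932107448578), 86.02330780029297)
stand all 0.05 ((0.5684915781021118, 0.14731694757938385), (0.07514587789773941, 0.1946319192647934), 86.02330780029297)
rake orange px ((203.5, 248.0), (42.0, 19.0), 90.0) ((0.5204427242279053, 0.15470170974731445), (0.035161491483449936, 0.07737167924642563), 89.96634674072266)
block top px [201.46704871 215.35530086] 349
scene block top [392.33057851 310.42975207] 242
(array([0.57139572, 0.14826342, 0.11822626]), np.float64(0.0013702382777611905))
```

```bash
python3 -c "
from h import *
p=imaging.camera_params('wrist');print(np.array(p['T_tool_cam']).round(3).tolist(),p['k1'],np.array(p['camera_matrix']).round(0).tolist())"
python3 -m inch '[{"claw":1,"travel":[0.1,0.2,0.1],"turn":0},{"claw":1,"travel":[0.2,0.4,0.2],"turn":0},{"claw":1,"travel":[0.3,0.6,0.3],"turn":-0.03},{"claw":1,"travel":[0.4,0.8,0.4],"turn":-0.06},{"claw":1,"travel":[0.5,1,0.5],"turn":-0.09}]'
python3 -m inch '[{"claw":1,"travel":[0.1,0.2,0],"turn":-0.04},{"claw":1,"travel":[0.2,0.4,0],"turn":-0.08},{"claw":1,"travel":[0.3,0.6,0],"turn":-0.08},{"claw":1,"travel":[0.4,0.8,0],"turn":-0.08},{"claw":1,"travel":[0.5,1,0],"turn":-0.08}]'
python3 -m inch '[{"claw":1,"travel":[0.1,0.2,0],"turn":0},{"claw":1,"travel":[0.2,0.4,0],"turn":0},{"claw":1,"travel":[0.3,0.6,0],"turn":0},{"claw":1,"travel":[0.3,0.8,0],"turn":0},{"claw":1,"travel":[0.3,0.8,0],"turn":0}]'
```

```text
[[0.0, -0.96, -0.282, 0.072], [1.0, 0.001, -0.001, -0.0], [0.001, -0.282, 0.96, -0.123], [0.0, 0.0, 0.0, 1.0]] -0.06554935120997438 [[384.0, 0.0, 318.0], [0.0, 384.0, 236.0], [0.0, 0.0, 1.0]]
clock: 0.8
position: [0.3602, -0.3113, 0.3512]
ee_rot: [0.0, 0.996, 0.091, 0.0]
contact_force: [0.9, -1.0, -0.7]
width: 0.0856
gripper_force: 0.0
clock: 1.3
position: [0.4602, -0.1112, 0.3505]
ee_rot: [0.0, 0.999, -0.033, 0.0]
contact_force: [-0.1, 0.4, 0.5]
width: 0.0853
gripper_force: 0.0
clock: 1.8
position: [0.5197, 0.0516, 0.35]
ee_rot: [-0.001, 1.0, -0.03, -0.0]
contact_force: [0.2, -0.5, -0.0]
width: 0.0851
gripper_force: 0.0
```

```bash
cat > w.py <<'E'
from m import *
import sys,pickle
s,im=snap('wrist',sys.argv[1]+'.png'); pickle.dump((s,im),open(sys.argv[1]+'.pkl','wb'))
E
python3 w.py w1
python3 -m inch '[{"claw":1,"travel":[0.1,0.2,0],"turn":0},{"claw":1,"travel":[0.2,0.4,0],"turn":0},{"claw":1,"travel":[0.25,0.5,0],"turn":0},{"claw":1,"travel":[0.25,0.5,0],"turn":0},{"claw":1,"travel":[0.25,0.5,0],"turn":0}]'
python3 w.py w2; python3 - <<'E'
import cv2,numpy as np
cv2.imwrite('pics/w12.png',np.hstack([cv2.resize(cv2.imread(f'pics/w{i}.png'),(400,300)) for i in(1,2)]))
E
```

```text
clock: 2.35
position: [0.5696, 0.1458, 0.35]
ee_rot: [0.001, 0.999, -0.033, -0.001]
contact_force: [-0.3, -0.7, -0.8]
width: 0.0855
gripper_force: 0.0
```

View pics/w2.png

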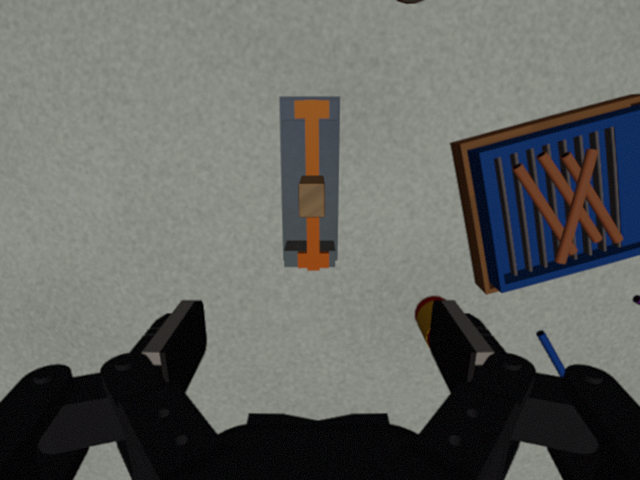

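The wrist view shows the block top at about (312,198), the bar running nearly vertical from (312,110) to (314,262), and the grey base from (280,97) to (338,265). The tray is at right.

```bash
python3 - <<'E'
from m import *
import pickle
D=[]
for i in(1,2):
    s,im=pickle.load(open(f'w{i}.pkl','rb')); c=cam('wrist',s); H=hsv(im); h,sa,v=[H[:,:,k].astype(int) for k in range(3)]
    if i==1: a=(sa>0)
    R=np.zeros_like(h,bool)
    u0=proj(c,[[0.571,0.148,0.126]])[0].astype(int); 
    R[max(0,u0[1]-45):u0[1]+45,max(0,u0[0]-40):u0[0]+40]=1
    b=big(R&(h>=14)&(h<24)&(sa>50)&(sa<140)&(v>85)); u=cv2.minAreaRect(np.argwhere(b)[:,::-1].astype(np.float32)); D.append((c,u[0])); print(i,u0,u,b.sum(),im[u0[1],u0[0]],H[u0[1],u0[0]])
    R[:]=0; 
    q=proj(c,[[.46,.12,0],[.69,.12,0],[.46,.2,0],[.69,.2,0]]).astype(int); lo=np.clip(q.min(0)-10,0,None); hi=q.max(0)+10
    R[lo[1]:hi[1],lo[0]:hi[0]]=1
    o=big(R&(h<16)&(sa>150)&(v>40)) 
    for z in(0.066,):
        # bar midline: per-row centres of orange upper part
        ys=np.unique(np.argwhere(o)[:,0]); mid=[]
        for y in ys:
            xs=np.where(o[y])[0]
            if len(xs)>5: mid.append((xs.mean(),y))
        P=onz(c,mid,z)[:,:2]; k=np.polyfit(P[:,0],P[:,1],1); k=np.polyfit(*P[abs(np.polyval(k,P[:,0])-P[:,1])<0.003].T,1); print('bar slope deg',np.degrees(np.arctan(k[0])),'y at .57',np.polyval(k,.57),P[0],P[-1])
    oo=np.argwhere(R&(h<16)&(sa>150)&(v>40)); print('orange rows',oo[:,0].min(),oo[:,0].max())
    g=R&(abs(h-105)<25)&(sa>25)&(v<110); g=cv2.morphologyEx((g|(R&(h<24)&(sa>50))).astype(np.uint8),cv2.MORPH_OPEN,np.ones((3,3)))
    g=big(g); cc=cv2.convexHull(np.argwhere(g)[:,::-1].astype(np.int32)).reshape(-1,2)
    print('stand', cv2.minAreaRect(onz(c,cc,0.008)[:,:2].astype(np.float32)))
    # side edges at half distance from camera: upper rows of plate
print(tri(*D[0],*D[1]))
E
```

```text
1 [207 154] ((205.05325317382812, 151.41574096679688), (36.6429328918457, 25.71783447265625), 85.42607879638672) 913 [123  98  70] [ 16 110 123]
bar slope deg -4.471839551921068 y at .57 0.15032890213420497 [0.66368606 0.14478342] [0.58842266 0.14925069]
orange rows 54 231
stand ((0.5711238384246826, 0.16011357307434082), (0.08028272539377213, 0.20967388153076172), 86.06543731689453)
2 [315 203] ((311.5, 200.0), (32.0, 25.0), 90.0) 818 [115  92  66] [ 16 109 115]
bar slope deg -3.332941991010627 y at .57 0.1513595491976172 [0.6646848  0.14569932] [0.58818506 0.15047893]
orange rows 100 269
stand ((0.5656305551528931, 0.15569259226322174), (0.06801328808069229, 0.212336465716362), 86.20886993408203)
(array([0.57354946, 0.15115429, 0.12225185]), np.float64(0.0003287948595327626))
```

```bash

python3 -m inch '[{"claw":1,"travel":[0.012,0.026,-0.2],"turn":0},{"claw":1,"travel":[0.012,0.026,-0.4],"turn":0},{"claw":1,"travel":[0.012,0.026,-0.6],"turn":0},{"claw":1,"travel":[0.012,0.026,-0.8],"turn":0},{"claw":1,"travel":[0.012,0.026,-0.9],"turn":0}]' 35
python3 -m inch '[{"claw":1,"travel":[0,0,-0.1],"turn":0},{"claw":1,"travel":[0,0,-0.2],"turn":0},{"claw":1,"travel":[0,0,-0.3],"turn":0},{"claw":1,"travel":[0,0,-0.325],"turn":0},{"claw":1,"travel":[0,0,-0.325],"turn":0}]'
python3 w.py w3
```

```text
clock: 2.9
position: [0.5696, 0.1498, 0.1672]
ee_rot: [0.001, 0.999, -0.034, -0.003]
contact_force: [0.1, -0.6, 0.1]
width: 0.0859
gripper_force: 0.0
clock: 3.4
position: [0.5716, 0.1509, 0.1052]
ee_rot: [0.0, 0.999, -0.033, -0.001]
contact_force: [1.0, 0.7, 0.1]
width: 0.0854
gripper_force: 0.0
```

View pics/w3.png

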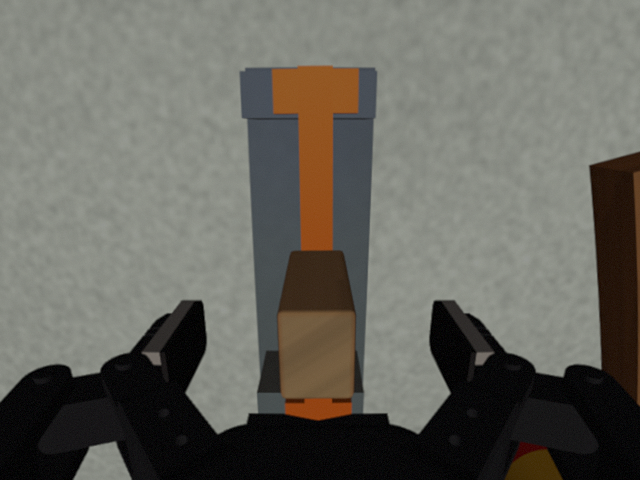

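Wrist camera view: the block (278–355 columns) is centred between the pads. The runner's midline (315.5) is about 7 px right of the post's midline (308.5), so home is about 3 mm towards +y from here. I close now and lift a little.

```bash

python3 -m inch '[{"claw":-0.7,"travel":[0,0,0],"turn":0},{"claw":-0.7,"travel":[0,0,0],"turn":0},{"claw":-0.7,"travel":[0,0,0],"turn":0},{"claw":-0.7,"travel":[0,0,0],"turn":0},{"claw":-0.7,"travel":[0,0,0],"turn":0}]' 35
python3 -m inch '[{"claw":-0.7,"travel":[0,0,0],"turn":0},{"claw":-0.7,"travel":[0,0,0],"turn":0},{"claw":-0.7,"travel":[0,0,0],"turn":0},{"claw":-0.7,"travel":[0,0,0.05],"turn":0},{"claw":-0.7,"travel":[0,0,0.1],"turn":0}]'
```

```text
clock: 3.95
position: [0.5723, 0.1522, 0.1057]
ee_rot: [0.0, 0.999, -0.032, 0.0]
contact_force: [-0.5, -0.5, 1.3]
width: 0.0237
gripper_force: 41.5
clock: 4.45
position: [0.5716, 0.1522, 0.1252]
ee_rot: [0.0, 0.999, -0.033, -0.001]
contact_force: [0.7, 0.5, -1.4]
width: 0.0235
gripper_force: 40.9
```

```bash

python3 -m inch '[{"claw":-0.7,"travel":[0,0,0.2],"turn":0},{"claw":-0.7,"travel":[0,-0.15,0.4],"turn":0.02},{"claw":-0.7,"travel":[-0.02,-0.35,0.5],"turn":0.05},{"claw":-0.7,"travel":[-0.03,-0.55,0.5],"turn":0.08},{"claw":-0.7,"travel":[-0.03,-0.75,0.5],"turn":0.088}]'
python3 -m inch '[{"claw":-0.7,"travel":[-0.01,-0.2,0],"turn":0},{"claw":-0.7,"travel":[-0.02,-0.4,0],"turn":0},{"claw":-0.7,"travel":[-0.03,-0.6,0],"turn":0},{"claw":-0.7,"travel":[-0.04,-0.8,0],"turn":0},{"claw":-0.7,"travel":[-0.04,-0.95,0],"turn":0}]'
python3 -m inch '[{"claw":-0.7,"travel":[0,-0.15,0],"turn":0},{"claw":-0.7,"travel":[0,-0.215,0],"turn":0},{"claw":-0.7,"travel":[0,-0.215,0],"turn":0},{"claw":-0.7,"travel":[0,-0.215,0],"turn":0},{"claw":-0.7,"travel":[0,-0.215,0],"turn":0}]'
python3 - <<'E'
from m import *
from scipy.spatial.transform import Rotation as R
s=get_state(); w,x,y,z=s['ee_rot']; print(s['position'],np.degrees(2*np.arctan2(y,x)),s['contact_force'])
_,a=snap('top'); _,b=snap('scene')
cv2.imwrite('pics/pre.png',np.hstack([cv2.resize(a[150:320,270:460],(400,358)),cv2.resize(b[140:320,200:400],(398,358))])[:,:,::-1])
E
```

```text
clock: 4.95
position: [0.5662, 0.0011, 0.2273]
ee_rot: [0.0, 0.994, 0.107, 0.001]
contact_force: [0.7, -0.8, -2.6]
width: 0.0238
gripper_force: 41.0
clock: 5.45
position: [0.5578, -0.1902, 0.2259]
ee_rot: [0.0, 0.994, 0.105, 0.0]
contact_force: [1.2, 0.1, -1.6]
width: 0.0236
gripper_force: 40.8
clock: 5.95
position: [0.5581, -0.2291, 0.2254]
ee_rot: [-0.001, 0.994, 0.106, -0.0]
contact_force: [-0.3, 0.3, -2.1]
width: 0.0235
gripper_force: 41.0
[ 0.55814426 -0.22911179  0.22542371] 12.176321770435871 [-0.29040033  0.28949448 -2.0717537 ]
```

View pics/pre.png

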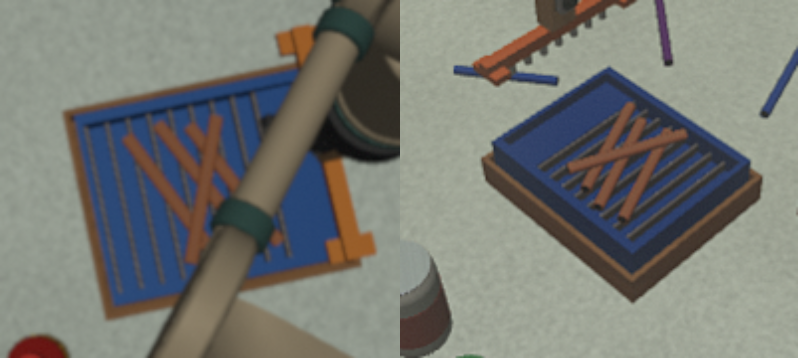

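The pictures show the rake level above the flat strip, parallel to the ridges, with all the straws well ahead of it. I descend and feel for the rims.

```bash
cat > f.py <<'E'
from h import *
import sys
# average force over camera-clock readings
F=[]
for i in range(int(sys.argv[1])):
    s=get_state(); F.append(s['contact_force']); imaging.get_image('scene')
s=get_state(); F=np.array(F); d=s['position'][:2]-[.5403,-.151]; c,n=np.cos(np.radians(12)),np.sin(np.radians(12))
w,x,y,z=s['ee_rot']
print('F',F.mean(0).round(2),'sd',F.std(0).round(2)[2],'z',s['position'][2].round(4),'tray',(d@[[c,-n],[n,c]]*1000).round(1),'yaw',np.degrees(2*np.arctan2(y,x)).round(2),s['gripper_force'],s['clock'])
E
python3 -m inch '[{"claw":-0.7,"travel":[0,0,-0.2],"turn":0},{"claw":-0.7,"travel":[0,0,-0.4],"turn":0},{"claw":-0.7,"travel":[0,0,-0.5],"turn":0},{"claw":-0.7,"travel":[0,0,-0.5],"turn":0},{"claw":-0.7,"travel":[0,0,-0.5],"turn":0}]'
python3 f.py 8
python3 -m inch '[{"claw":-0.7,"travel":[0,0,-0.015],"turn":0},{"claw":-0.7,"travel":[0,0,-0.025],"turn":0},{"claw":-0.7,"travel":[0,0,-0.03],"turn":0},{"claw":-0.7,"travel":[0,0,-0.03],"turn":0}]'
python3 f.py 3
```

```text
clock: 6.55
position: [0.5587, -0.2303, 0.1259]
ee_rot: [0.0, 0.994, 0.106, 0.0]
contact_force: [0.8, 0.4, -0.7]
width: 0.0238
gripper_force: 40.9
F [ 0.29 -0.04 -1.76] sd 0.43 z 0.1262 tray [  1.2 -82. ] yaw 12.1 40.9232622385025 6.95
clock: 7.35
position: [0.558, -0.2307, 0.1189]
ee_rot: [-0.0, 0.994, 0.105, -0.0]
contact_force: [0.8, 0.1, -1.9]
width: 0.0235
gripper_force: 41.0
F [-0.43 -0.03 -1.82] sd 0.17 z 0.1193 tray [  1.  -81.8] yaw 12.1 40.954155921936035 7.5
```

```bash
cat > g.py <<'E'
from h import *
import sys
F=[]
for i in range(3): F.append(get_state()['contact_force']); imaging.get_image('scene')
F=np.array(F); print('F',F.mean(0).round(2)); sys.exit(int(F[:,2].mean()>0.3))
E
python3 -m inch '[{"claw":-0.7,"travel":[0,0,-0.005],"turn":0},{"claw":-0.7,"travel":[0,0,-0.005],"turn":0}]' | grep pos && python3 g.py &&
python3 -m inch '[{"claw":-0.7,"travel":[0,0,-0.005],"turn":0},{"claw":-0.7,"travel":[0,0,-0.005],"turn":0}]' | grep pos && python3 g.py &&
python3 -m inch '[{"claw":-0.7,"travel":[0,0,-0.005],"turn":0},{"claw":-0.7,"travel":[0,0,-0.005],"turn":0}]' | grep pos && python3 g.py &&
python3 -m inch '[{"claw":-0.7,"travel":[0,0,-0.005],"turn":0},{"claw":-0.7,"travel":[0,0,-0.005],"turn":0}]' | grep pos && python3 g.py &&
python3 -m inch '[{"claw":-0.7,"travel":[0,0,-0.005],"turn":0},{"claw":-0.7,"travel":[0,0,-0.005],"turn":0}]' | grep pos && python3 g.py &&
python3 -m inch '[{"claw":-0.7,"travel":[0,0,-0.005],"turn":0},{"claw":-0.7,"travel":[0,0,-0.005],"turn":0}]' | grep pos && python3 g.py
```

```text
position: [0.5581, -0.2308, 0.1182]
F [ 0.12  0.21 -2.06]
position: [0.5581, -0.2307, 0.1172]
F [ 0.18  0.02 -1.95]
position: [0.5583, -0.2308, 0.1163]
F [ 0.02  0.59 -1.02]
position: [0.5583, -0.2308, 0.1157]
F [-0.62  0.06  1.07]
```

```bash

python3 -m inch '[{"claw":-0.7,"travel":[0,0,-0.003],"turn":0},{"claw":-0.7,"travel":[0,0,-0.003],"turn":0},{"claw":-0.7,"travel":[0,0,-0.003],"turn":0}]' | grep pos ; python3 f.py 4
```

```text
position: [0.5582, -0.2308, 0.1151]
F [-1.62  0.21  4.79] sd 0.42 z 0.115 tray [  0.9 -81.8] yaw 12.1 41.88120245933533 9.4
```

```bash
cat > g.py <<'E'
from h import *
import sys
F=[]
for i in range(2): F.append(get_state()['contact_force']); imaging.get_image('scene')
F=np.array(F).mean(0); s=get_state(); d=s['position'][:2]-[.5403,-.151]; c,n=np.cos(np.radians(12)),np.sin(np.radians(12))
print('F',F.round(2),'z',s['position'][2].round(4),'tray',(d@[[c,-n],[n,c]]*1000).round(1)); sys.exit(int(not(-0.5<F[2]<8 and np.hypot(*F[:2])<8)))
E
S='x'
python3 -m inch '[{"claw":-0.7,"travel":[-0.003,0.015,0],"turn":0},{"claw":-0.7,"travel":[-0.006,0.03,0],"turn":0},{"claw":-0.7,"travel":[-0.01,0.045,0],"turn":0},{"claw":-0.7,"travel":[-0.013,0.06,0],"turn":0},{"claw":-0.7,"travel":[-0.016,0.074,0],"turn":0}]' >/dev/null; python3 g.py &&
python3 -m inch '[{"claw":-0.7,"travel":[-0.003,0.015,0],"turn":0},{"claw":-0.7,"travel":[-0.006,0.03,0],"turn":0},{"claw":-0.7,"travel":[-0.01,0.045,0],"turn":0},{"claw":-0.7,"travel":[-0.013,0.06,0],"turn":0},{"claw":-0.7,"travel":[-0.016,0.074,0],"turn":0}]' >/dev/null; python3 g.py &&
python3 -m inch '[{"claw":-0.7,"travel":[-0.003,0.015,0],"turn":0},{"claw":-0.7,"travel":[-0.006,0.03,0],"turn":0},{"claw":-0.7,"travel":[-0.01,0.045,0],"turn":0},{"claw":-0.7,"travel":[-0.013,0.06,0],"turn":0},{"claw":-0.7,"travel":[-0.016,0.074,0],"turn":0}]' >/dev/null; python3 g.py
```

```text
F [ 1.36 -3.31  4.81] z 0.1149 tray [  1.2 -66.3]
F [ 0.56 -3.31  4.92] z 0.1149 tray [  1.  -51.2]
F [ 0.73 -3.4   4.71] z 0.1149 tray [  0.9 -36.1]
```

```bash

python3 -m inch '[{"claw":-0.7,"travel":[-0.003,0.015,0],"turn":0},{"claw":-0.7,"travel":[-0.006,0.03,0],"turn":0},{"claw":-0.7,"travel":[-0.01,0.045,0],"turn":0},{"claw":-0.7,"travel":[-0.013,0.06,0],"turn":0},{"claw":-0.7,"travel":[-0.016,0.074,0],"turn":0}]' >/dev/null; python3 g.py &&
python3 -m inch '[{"claw":-0.7,"travel":[-0.003,0.015,0],"turn":0},{"claw":-0.7,"travel":[-0.006,0.03,0],"turn":0},{"claw":-0.7,"travel":[-0.01,0.045,0],"turn":0},{"claw":-0.7,"travel":[-0.013,0.06,0],"turn":0},{"claw":-0.7,"travel":[-0.016,0.074,0],"turn":0}]' >/dev/null; python3 g.py &&
python3 -m inch '[{"claw":-0.7,"travel":[-0.003,0.015,0],"turn":0},{"claw":-0.7,"travel":[-0.006,0.03,0],"turn":0},{"claw":-0.7,"travel":[-0.01,0.045,0],"turn":0},{"claw":-0.7,"travel":[-0.013,0.06,0],"turn":0},{"claw":-0.7,"travel":[-0.016,0.074,0],"turn":0}]' >/dev/null; python3 g.py
python3 - <<'E'
from m import *
_,a=snap('top'); _,b=snap('scene')
cv2.imwrite('pics/mid.png',np.hstack([cv2.resize(a[150:320,270:460],(400,358)),cv2.resize(b[140:320,200:400],(398,358))])[:,:,::-1])
E
```

```text
F [ 1.09 -3.81  5.09] z 0.1149 tray [  0.8 -20.9]
F [ 0.24 -3.72  5.02] z 0.1149 tray [ 0.7 -5.8]
F [  0.69 -10.2    4.6 ] z 0.1153 tray [1.  6.5]
```

View pics/mid.png

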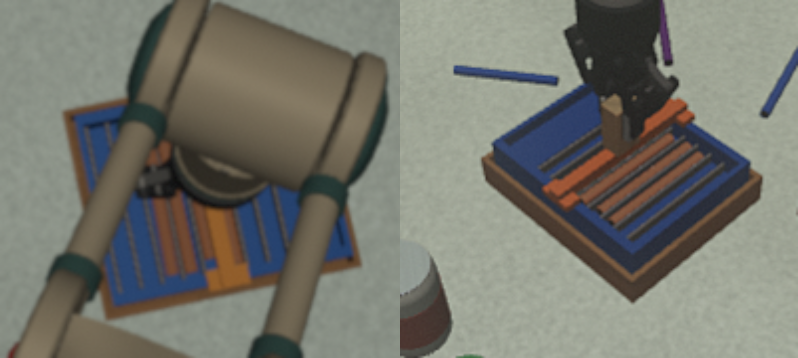

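Scene view: the straws now lie mostly parallel just ahead of the rake, but the 10 N of drag says one is wedged. I lift 20 mm, back off 20 mm and look again.

```bash

python3 -m inch '[{"claw":-0.7,"travel":[0,0,0.05],"turn":0},{"claw":-0.7,"travel":[0,0,0.1],"turn":0},{"claw":-0.7,"travel":[0.01,-0.05,0.1],"turn":0},{"claw":-0.7,"travel":[0.022,-0.1,0.1],"turn":0},{"claw":-0.7,"travel":[0.022,-0.1,0.1],"turn":0}]'
python3 g.py; python3 w.py w4; python3 - <<'E'
from m import *
a=cv2.imread('pics/w4.png')[:,:,::-1]; _,b=snap('scene')
cv2.imwrite('pics/mid2.png',np.hstack([cv2.resize(a,(400,300)),cv2.resize(b[165:285,230:390],(400,300),interpolation=2)])[:,:,::-1])
E
```

```text
clock: 13.6
position: [0.5435, -0.1633, 0.1341]
ee_rot: [0.0, 0.994, 0.105, -0.0]
contact_force: [-0.2, 0.7, -1.9]
width: 0.023
gripper_force: 40.9
F [-0.03  0.53 -1.67] z 0.134 tray [  0.3 -11.4]
```

View pics/mid2.png

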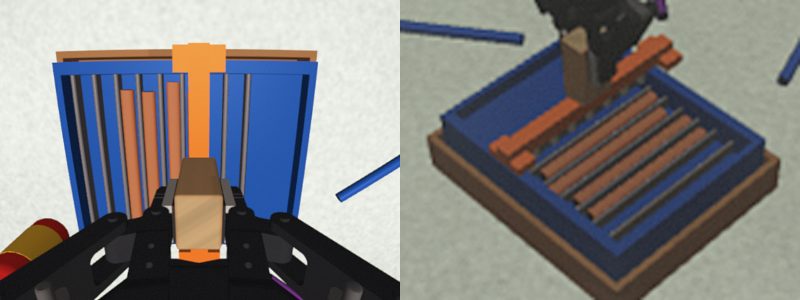

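```bash
cat > rect.py <<'E'
from m import *
import sys
def rect(im,c,z=0.0475,k=2.5):
    cs,sn=np.cos(np.radians(12)),np.sin(np.radians(12))
    Y,X=np.meshgrid(np.arange(-105,105,1/k),np.arange(85,-85,-1/k)) # cols: tray y, rows: tray x down
    P=np.c_[.5403+(X*cs-Y*sn).ravel()/1e3,-.151+(X*sn+Y*cs).ravel()/1e3,np.full(X.size,z)]
    uv=proj(c,P).astype(np.float32).reshape(X.shape+(2,))
    return cv2.remap(im,uv[...,0],uv[...,1],cv2.INTER_LINEAR)
if __name__=='__main__':
    k=2.5
    _,b=snap('scene'); s,a=snap('wrist')
    rs=rect(b,cam('scene')); rw=rect(a,cam('wrist',s))
    for n,r in(('scene',rs),('wrist',rw)):
        H=hsv(r).astype(int); m=(H[...,0]<14)&(H[...,1]>90)
        print(n); 
        for x in(50,30,10,-10,-30,-50):
            row=m[int((85-x)*k)-4:int((85-x)*k)+4].mean(0)>.5
            e=np.flatnonzero(np.diff(np.r_[0,row,0])); print(x,[(round(p/k-105),round(q/k-105)) for p,q in e.reshape(-1,2) if q-p>6])
    cv2.imwrite('pics/rect_%s.png'%sys.argv[1],np.vstack([rs[60:-60],rw])[:,:,::-1])
E
python3 rect.py 1
```

```text
scene
50 [(-54, -29), (-9, 3), (9, 22), (31, 41), (49, 60)]
30 [(-55, -29), (-9, 3), (9, 22), (31, 41), (49, 60)]
10 [(-54, -29), (-9, 3), (9, 22), (31, 42), (50, 60)]
-10 [(-54, -29), (-9, 3), (9, 22), (31, 41), (50, 61)]
-30 [(-37, -29), (-9, 3), (9, 22), (31, 41), (50, 60)]
-50 [(-40, -29), (-9, 3), (9, 22), (31, 41), (50, 60)]
wrist
50 [(5, 16), (27, 39), (45, 57)]
30 [(5, 16), (27, 39), (45, 57)]
10 [(-18, -3), (5, 16), (27, 39), (45, 57)]
-10 [(6, 16), (27, 39), (45, 57)]
-30 [(27, 39), (45, 57)]
-50 [(45, 57)]
```

Cast to tray coordinates, the four straws sit at about y = -5, 13, 34 and 53, one to each of four neighbouring grooves, all parallel. I lower the rake and comb on.

```bash

python3 -m inch '[{"claw":-0.7,"travel":[0,0,-0.04],"turn":0},{"claw":-0.7,"travel":[0,0,-0.07],"turn":0},{"claw":-0.7,"travel":[0,0,-0.085],"turn":0},{"claw":-0.7,"travel":[0,0,-0.09],"turn":0},{"claw":-0.7,"travel":[0,0,-0.09],"turn":0}]' | grep pos; python3 g.py;
python3 -m inch '[{"claw":-0.7,"travel":[0,0,-0.005],"turn":0},{"claw":-0.7,"travel":[0,0,-0.009],"turn":0},{"claw":-0.7,"travel":[0,0,-0.009],"turn":0}]' | grep pos; python3 g.py
```

```text
position: [0.5433, -0.1619, 0.1165]
F [ 0.12 -0.15 -1.11] z 0.1168 tray [  0.9 -11.5]
position: [0.5437, -0.1622, 0.1155]
F [-0.1   0.07  2.14] z 0.1155 tray [  1.1 -11.6]
```

```bash

python3 -m inch '[{"claw":-0.7,"travel":[-0.002,0.01,0],"turn":0},{"claw":-0.7,"travel":[-0.004,0.02,0],"turn":0},{"claw":-0.7,"travel":[-0.006,0.03,0],"turn":0},{"claw":-0.7,"travel":[-0.008,0.04,0],"turn":0},{"claw":-0.7,"travel":[-0.01,0.049,0],"turn":0}]' >/dev/null; python3 g.py &&
python3 -m inch '[{"claw":-0.7,"travel":[-0.002,0.01,0],"turn":0},{"claw":-0.7,"travel":[-0.004,0.02,0],"turn":0},{"claw":-0.7,"travel":[-0.006,0.03,0],"turn":0}]' >/dev/null; python3 g.py &&
python3 -m inch '[{"claw":-0.7,"travel":[-0.002,0.01,0],"turn":0},{"claw":-0.7,"travel":[-0.004,0.02,0],"turn":0}]' >/dev/null; python3 g.py &&
python3 -m inch '[{"claw":-0.7,"travel":[-0.002,0.01,0],"turn":0},{"claw":-0.7,"travel":[-0.004,0.02,0],"turn":0}]' >/dev/null; python3 g.py &&
python3 -m inch '[{"claw":-0.7,"travel":[-0.002,0.01,0],"turn":0},{"claw":-0.7,"travel":[-0.004,0.02,0],"turn":0}]' >/dev/null; python3 g.py
```

```text
F [ 0.39 -2.71  3.81] z 0.1152 tray [ 1.2 -1.3]
F [ 0.74 -3.08  4.26] z 0.1151 tray [1. 5.]
F [ 1.13 -3.03  4.68] z 0.115 tray [1.  9.1]
F [ 1.13 -3.69  4.6 ] z 0.115 tray [ 1.  13.2]
F [ 0.94 -3.55  5.14] z 0.1149 tray [ 1.  17.3]
```

```bash

python3 -m inch '[{"claw":-0.7,"travel":[-0.002,0.01,0.001],"turn":0},{"claw":-0.7,"travel":[-0.004,0.02,0.001],"turn":0},{"claw":-0.7,"travel":[-0.006,0.03,0.001],"turn":0},{"claw":-0.7,"travel":[-0.008,0.04,0.001],"turn":0},{"claw":-0.7,"travel":[-0.01,0.049,0.001],"turn":0}]' >/dev/null; python3 g.py &&
python3 -m inch '[{"claw":-0.7,"travel":[-0.002,0.01,0],"turn":0},{"claw":-0.7,"travel":[-0.004,0.02,0],"turn":0},{"claw":-0.7,"travel":[-0.006,0.03,0],"turn":0},{"claw":-0.7,"travel":[-0.008,0.04,0],"turn":0},{"claw":-0.7,"travel":[-0.01,0.049,0],"turn":0}]' >/dev/null; python3 g.py &&
python3 -m inch '[{"claw":-0.7,"travel":[-0.002,0.01,0],"turn":0},{"claw":-0.7,"travel":[-0.004,0.02,0],"turn":0},{"claw":-0.7,"travel":[-0.006,0.03,0],"turn":0},{"claw":-0.7,"travel":[-0.008,0.04,0],"turn":0},{"claw":-0.7,"travel":[-0.01,0.049,0],"turn":0}]' >/dev/null; python3 g.py &&
python3 -m inch '[{"claw":-0.7,"travel":[-0.002,0.01,0],"turn":0},{"claw":-0.7,"travel":[-0.004,0.02,0],"turn":0},{"claw":-0.7,"travel":[-0.006,0.03,0],"turn":0},{"claw":-0.7,"travel":[-0.008,0.04,0],"turn":0},{"claw":-0.7,"travel":[-0.01,0.049,0],"turn":0}]' >/dev/null; python3 g.py &&
python3 -m inch '[{"claw":-0.7,"travel":[-0.002,0.01,0],"turn":0},{"claw":-0.7,"travel":[-0.004,0.02,0],"turn":0},{"claw":-0.7,"travel":[-0.006,0.03,0],"turn":0},{"claw":-0.7,"travel":[-0.008,0.04,0],"turn":0},{"claw":-0.7,"travel":[-0.01,0.049,0],"turn":0}]' >/dev/null; python3 g.py &&
python3 -m inch '[{"claw":-0.7,"travel":[-0.002,0.01,0],"turn":0},{"claw":-0.7,"travel":[-0.004,0.02,0],"turn":0},{"claw":-0.7,"travel":[-0.006,0.03,0],"turn":0},{"claw":-0.7,"travel":[-0.008,0.04,0],"turn":0},{"claw":-0.7,"travel":[-0.01,0.049,0],"turn":0}]' >/dev/null; python3 g.py
```

```text
F [ 0.74 -3.34  4.6 ] z 0.1151 tray [ 1.1 27.5]
F [ 0.54 -3.46  4.6 ] z 0.1151 tray [ 1.2 37.5]
F [ 1.84 -3.    4.02] z 0.1151 tray [ 1.3 47.5]
F [ 0.66 -2.38  3.78] z 0.1151 tray [ 1.4 57.4]
F [ 0.35 -2.47  3.71] z 0.1151 tray [ 1.4 67.4]
F [ 0.92 -3.12  4.48] z 0.1151 tray [ 1.5 77.4]
```

```bash

python3 -m inch '[{"claw":-0.7,"travel":[0,0,0],"turn":0},{"claw":-0.7,"travel":[0,0,0.1],"turn":0},{"claw":-0.7,"travel":[0,0,0.3],"turn":0},{"claw":-0.7,"travel":[0.03,0.1,0.5],"turn":-0.02},{"claw":-0.7,"travel":[0.08,0.3,0.5],"turn":-0.04}]' | head -3
python3 -m inch '[{"claw":-0.7,"travel":[0.04,0.2,0],"turn":-0.02},{"claw":-0.7,"travel":[0.08,0.4,0],"turn":-0.04},{"claw":-0.7,"travel":[0.12,0.6,0],"turn":-0.048},{"claw":-0.7,"travel":[0.16,0.85,0],"turn":-0.048},{"claw":-0.7,"travel":[0.16,0.85,0],"turn":-0.048}]'
python3 rect.py 2; python3 - <<'E'
from rect import *
_,t=snap('top'); r=rect(t,cam('top')); H=hsv(r).astype(int); m=(H[...,0]<14)&(H[...,1]>90)
for x in range(80,-80,-10):
    row=m[int((85-x)*2.5)-2:int((85-x)*2.5)+2].mean(0)>.5; e=np.flatnonzero(np.diff(np.r_[0,row,0])); print(x,[(round(p/2.5-105),round(q/2.5-105)) for p,q in e.reshape(-1,2) if q-p>6])
a=cv2.imread('pics/rect_2.png'); cv2.imwrite('pics/rect2all.png',np.vstack([a[:305],r[:,:,::-1]][:2])[:600])
print(a.shape)
E
```

```text
clock: 20.9
position: [0.5439, -0.0163, 0.2193]
ee_rot: [0.001, 0.999, 0.04, 0.004]
clock: 21.4
position: [0.5724, 0.1612, 0.2131]
ee_rot: [-0.002, 1.0, -0.03, -0.002]
contact_force: [-0.5, -1.3, -2.0]
width: 0.0234
gripper_force: 40.9
scene
50 [(-9, 3), (10, 21), (31, 41), (50, 60)]
30 [(-9, 3), (9, 22), (31, 41), (50, 60)]
10 [(-9, 3), (10, 22), (31, 42), (50, 60)]
-10 [(-9, 3), (10, 22), (31, 41), (50, 60)]
-30 [(-9, 3), (9, 22), (31, 41), (50, 60)]
-50 [(-9, 3), (9, 22), (31, 41), (50, 60)]
wrist
50 [(49, 61)]
30 [(49, 61)]
10 [(49, 61)]
-10 [(49, 61)]
-30 [(49, 60)]
-50 [(49, 61)]
80 []
70 []
60 [(6, 17)]
50 [(-13, -1), (6, 17), (29, 39), (48, 59)]
40 [(-13, -1), (6, 17), (29, 40), (48, 59)]
30 [(-13, -1), (6, 17), (29, 39), (48, 58)]
20 [(-13, -1), (6, 17), (29, 39), (48, 58)]
10 [(-13, -1), (6, 17), (29, 39), (48, 58)]
0 [(-13, -2), (6, 17), (29, 39), (48, 59)]
-10 [(-13, -2), (6, 17), (29, 39), (48, 59)]
-20 [(-13, -2), (6, 17), (29, 40), (48, 59)]
-30 [(-13, -2), (6, 17), (29, 39), (48, 59)]
-40 [(-13, -2), (6, 17), (29, 39), (48, 58)]
-50 [(-13, -2), (6, 17), (29, 39), (48, 58)]
-60 [(-13, -2), (6, 16), (29, 39), (48, 58)]
-70 []
(730, 525, 3)
```

All four straws lie in grooves (y about -7, 12, 34 and 53), straight over their whole length, and the teeth passed over them. Next I set the rake back.

```bash

python3 -m inch '[{"claw":-0.7,"travel":[0,0,-0.1],"turn":0},{"claw":-0.7,"travel":[0,0,-0.25],"turn":0},{"claw":-0.7,"travel":[0,0,-0.38],"turn":0},{"claw":-0.7,"travel":[0,0,-0.42],"turn":0},{"claw":-0.7,"travel":[0,0,-0.42],"turn":0}]'
python3 f.py 3; python3 w.py w5
```

```text
clock: 22.05
position: [0.5725, 0.1533, 0.1297]
ee_rot: [0.0, 0.999, -0.034, -0.002]
contact_force: [0.1, -0.9, -2.5]
width: 0.0238
gripper_force: 40.9
F [ 0.57 -0.41 -1.92] sd 0.55 z 0.1326 tray [ 97.2 291.4] yaw -3.79 40.85807383060455 22.2
```

View pics/w5.png

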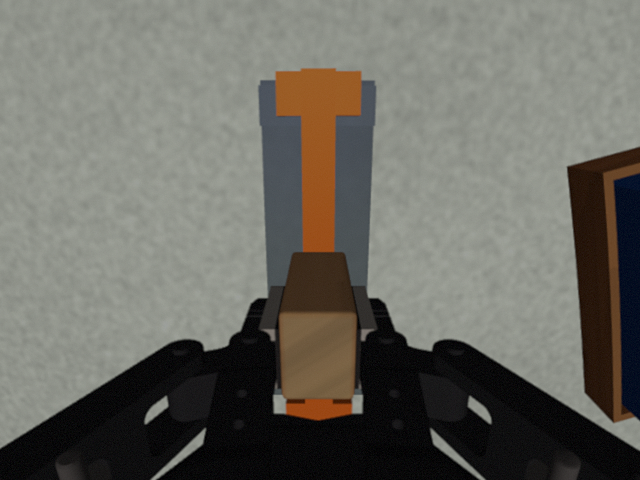

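The runner (276–361) is centred on the post (259–376). I lower it the last 27 mm by feel.

```bash

python3 -m inch '[{"claw":-0.7,"travel":[0,0,-0.04],"turn":0},{"claw":-0.7,"travel":[0,0,-0.08],"turn":0},{"claw":-0.7,"travel":[0,0,-0.11],"turn":0},{"claw":-0.7,"travel":[0,0,-0.125],"turn":0},{"claw":-0.7,"travel":[0,0,-0.125],"turn":0}]' | grep pos; python3 f.py 2
cat > g2.py <<'E'
from h import *
import sys
F=[]
for i in range(2): F.append(get_state()['contact_force'][2]); imaging.get_image('scene')
print('Fz',np.mean(F),get_state()['position']); sys.exit(int(np.mean(F)>-0.3))
E
python3 g2.py &&
python3 -m inch '[{"claw":-0.7,"travel":[0,0,-0.0025],"turn":0},{"claw":-0.7,"travel":[0,0,-0.0025],"turn":0}]' >/dev/null && python3 g2.py &&
python3 -m inch '[{"claw":-0.7,"travel":[0,0,-0.0025],"turn":0},{"claw":-0.7,"travel":[0,0,-0.0025],"turn":0}]' >/dev/null && python3 g2.py &&
python3 -m inch '[{"claw":-0.7,"travel":[0,0,-0.0025],"turn":0},{"claw":-0.7,"travel":[0,0,-0.0025],"turn":0}]' >/dev/null && python3 g2.py &&
python3 -m inch '[{"claw":-0.7,"travel":[0,0,-0.0025],"turn":0},{"claw":-0.7,"travel":[0,0,-0.0025],"turn":0}]' >/dev/null && python3 g2.py &&
python3 -m inch '[{"claw":-0.7,"travel":[0,0,-0.0025],"turn":0},{"claw":-0.7,"travel":[0,0,-0.0025],"turn":0}]' >/dev/null && python3 g2.py &&
python3 -m inch '[{"claw":-0.7,"travel":[0,0,-0.0025],"turn":0},{"claw":-0.7,"travel":[0,0,-0.0025],"turn":0}]' >/dev/null && python3 g2.py
```

```text
position: [0.5736, 0.1547, 0.1059]
F [-0.08  0.01 -0.92] sd 0.21 z 0.1059 tray [ 96.4 292. ] yaw -3.73 40.985119342803955 22.85
Fz -1.7825255668827662 [0.57382935 0.15465023 0.10596841]
Fz -0.36771958350623496 [0.57385939 0.15462949 0.10565775]
Fz 3.244656763942097 [0.57389512 0.15462964 0.1056542 ]
```

Contact at 0.1057, as it was at the pick. I release and rise.

```bash

python3 -m inch '[{"claw":-0.3,"travel":[0,0,0],"turn":0},{"claw":0.2,"travel":[0,0,0],"turn":0},{"claw":0.8,"travel":[0,0,0],"turn":0},{"claw":1,"travel":[0,0,0],"turn":0},{"claw":1,"travel":[0,0,0],"turn":0}]' | tail -2
python3 -m inch '[{"claw":1,"travel":[0,0,0],"turn":0},{"claw":1,"travel":[0,0,0.1],"turn":0},{"claw":1,"travel":[0,0,0.3],"turn":0},{"claw":1,"travel":[0,0,0.5],"turn":0},{"claw":1,"travel":[0,0,0.7],"turn":0}]'
python3 -m inch '[{"claw":1,"travel":[0,0,0.2],"turn":0},{"claw":1,"travel":[0,0,0.4],"turn":0},{"claw":1,"travel":[0,0,0.4],"turn":0},{"claw":1,"travel":[0,0,0.4],"turn":0},{"claw":1,"travel":[0,0,0.4],"turn":0}]'
python3 w.py w6; python3 - <<'E'
from m import *
import pickle
s,a=pickle.load(open('w6.pkl','rb')); _,b=snap('scene')
cv2.imwrite('pics/fin.png',np.hstack([cv2.resize(a,(400,300)),cv2.resize(b[160:400,200:520],(400,300))])[:,:,::-1])
E
```

```text
width: 0.0847
gripper_force: 0.0
clock: 24.55
position: [0.5735, 0.1546, 0.2465]
ee_rot: [0.0, 0.999, -0.033, -0.0]
contact_force: [0.3, 0.0, 0.1]
width: 0.0856
gripper_force: 0.0
clock: 25.05
position: [0.5731, 0.1545, 0.3237]
ee_rot: [0.0, 0.999, -0.033, -0.001]
contact_force: [0.7, -0.1, -0.6]
width: 0.0856
gripper_force: 0.0
```

View pics/fin.png

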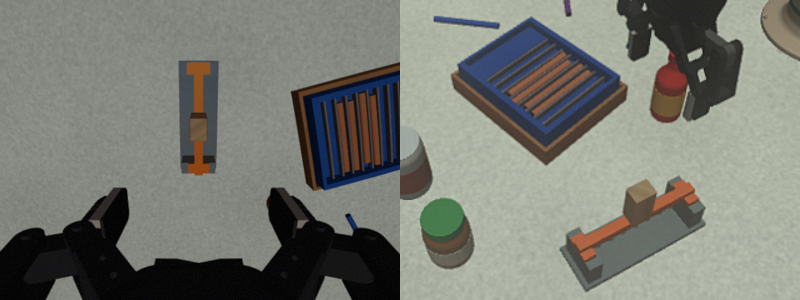

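The final picture shows the rake square on its stand and released, the four straws one to a groove, and the bystanders in place.

```bash
python3 -c "
from rig import ticket
print(ticket.sign_off())"
```

```text
the job is handed in; nothing more can be done
None
```

The job is handed in, verdict not shown: the four straws lie one to a groove after one lift and re-comb for a jam, the rake is released on its stand, pressing about 7 N on the rims in the readings taken, and the bystanders look unmoved.

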